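# Open the battery compartment of a stall radio

## Task

On the market table a portable radio lies on its face. To let a buyer see its batteries, press the snap tab all the way in with a fingertip while the battery cover is still home, then push the cover by its ridge along its rails, across the pressed tab, until it is out of the rails and well clear of the battery bay. Only press and push: do not lift the cover, leave it lying flat on the radio's back, and leave the mug, the tin, the spare cell and the screwdriver where they are.

Things in the scene. Friction and masses are not known exactly. Their poses are not given: they have to be found in the camera images.
- radio: White portable radio lying on its face, fixed; 180 (x) x 340 (y) x 75 mm, handle out to x = +125. Origin: centre of its underside. The flat back on top (z = 75) is the deck; the cover slides on it to +y. Rails at x = +-41 to +-55, y = -148 to -62, 11.5 mm high, hold the cover's side edges down. Battery bay under the cover: 72 mm (x), y = -130 to -62. Deck free of things up to y = +110 mm.
- seat (a point): Fixed point on the radio at deck height, where the centre of the cover's underside is when home (radio frame 0, -95, 75 mm). Axes as the radio's. The cover slides off along this frame's +y: after 80 mm of travel it is out of the rails and off the bay; 100 to 130 mm is a good place to leave it.
- cover: Loose grey battery cover, plate 92 (x) x 90 (y) x 6 mm, 80 g. Origin: centre of its underside; axes as the radio's when home. On top a cross ridge, 60 mm long (x), top 20 mm above the origin: its upright pushing face looks to -y, at y = +11 mm; it slopes down on the +y side. Behind the face 56 mm of flat plate is free for a fingertip. Slides under 2 N once released; 2 mm play.
- tab_top (a point): Centre of the top face of the snap tab, moving with it; axes as the radio's. Grey block 30 (x) x 36 mm (y), ribbed on top, 1.5 mm beyond the cover's +y edge; stands 5 to 7 mm above the deck at the start and blocks the cover. Its well, 54 mm (x) by 55 mm (20 mm to the seat side, 35 mm to the far side of the tab's centre), lets a fingertip follow it below the deck.
- tab (a joint): How far the snap tab is pressed straight down, m: 0 fully out, 0.010 fully in, against the stop (top then 3 mm below the deck). About 3 N moves it; it has no spring-back and stays in. The cover passes over it from 0.008 on.
- mug: White mug, 80 mm across, 90 mm high, on the table beside the radio. Origin: centre of its underside. Leave alone.
- tin: Closed tin can with a brown label, 72 mm across, 100 mm high, on the table beside the radio. Origin: centre of its underside. Leave alone.
- cell: Spare battery cell standing on the deck of the radio near its +y end, 26 mm across, 50 mm high. Origin: centre of its underside. Leave alone.
- driver: Screwdriver lying on the table beyond the radio's +y end, 180 mm long along its own x. Origin: below its middle, on the table. Leave alone.
Mind the look-alikes: they are no part of the job. Of the things shaped like the cover, the grey one is meant.

How it is judged:
By the outcome, as a careful person would: the job done as asked, in the order asked, and still so for the second after the job is handed in, with the robot touching nothing.
It also fails if it takes over 42 s, if anything falls off the work surface, if the arm or the gripper's body presses on something with over 40 N, if the wrist force passes 120 N, or if a joint passes its speed limit or range.

## Robot

A 6-joint arm with a two-finger parallel gripper is mounted at the origin on the work surface. World frame = base frame: x ahead of the robot, y to its left, z up, the work surface at z = 0. Lengths are in mm, angles in rad, forces in N, time in s.
With the tool pointing down it reaches from about 400 to 925 mm from the base axis. Payload 12.5 kg.
Tool frame: the origin (TCP) lies at the very end of the fingers, on their centre line; the grasp point (between the pads) lies 19 mm behind it; z points along the fingers, y is the direction in which the jaws open and shut (so a half turn about z gives the same grasp; the last joint's range is limited). The gripper opens to 95 mm and grips with 3 to 60 N. Pads are 20 mm wide; open, the fingers measure 119 mm over their backs; the gripper's body (75 mm by 180 mm) begins 59 mm behind the grasp point.
Start: joints at [1.023, 0.491, 1.559, -0, 1.092, -0.106], TCP at [267.216, 565.015, 214.661] pointing down, gripper open.
Joint ranges: [-3.1, 3.1], [-0.84, 2.19], [0.05, 2.79], [-1.13, 4.28], [0.06, 2.93], [-2.69, 2.69]. Speed limits (rad/s): [2.22, 2.22, 2.79, 3.14, 3.14, 3.14].

## Interface

Orientations are given as [roll, pitch, yaw] about the fixed x, y, z axes, in that order (R = Rz(yaw) Ry(pitch) Rx(roll)).
In Python, from cell import env gives the robot as it stands. The module is installed in compiled form; this text tells all that it offers.
- The arm moves only by the tool arm_command, never from a script. Its argument "deltas" is a list that holds one entry, the list of rows, each a list of 5 numbers: the closure, from 0 (fully open) to 1 (shut), then the shift along the world's x, y, z as a fraction of full scale, then the turn about the world's z as a fraction of full scale. In form: [[[grip, dx, dy, dz, twist], ...]]. A call has 1 to 12 rows; each row shifts and turns the pose as measured when the row begins; what a row does not reach is not made up. Full scale, the value 1, is 100 mm for a shift and pi/4 rad for a turn. A row lasts 1/12 s, in which the tool goes at most 41.7 mm and 7.16 degrees, less where a joint would pass 70% of its speed; a pose out of reach is approached as far as the arm can. A call with a number of a shift or a turn outside -1 to 1 is refused whole. A call with a gripper value outside its range is refused whole. The fingers move at their own pace and stop on an object; the grip force is fixed at half the most. Time passes only in rows, so rows that do not move let the fingers close. It gives the time, the measured TCP pose, the force and the opening at its end, in the units of the state.
- env.state(): the state, without advancing time (a new reading comes with each control period).
- env.read_camera(name): name is "scene" or "top"; returns a dict with "frame" (384x512x3 uint8, red, green, blue), "fx", "fy", "cx", "cy" (pixels), "R" (3x3) and "t" (3): a world point X has camera coordinates R X + t. Camera axes: x right, y down, z forward; pixel columns grow to the right and rows downward; lengths in mm; the calibration is good to about 2 mm. A picture is of the moment at which its call begins. There is no depth.
- env.job_done(): hands the job in, once; it reports no verdict.
The state is a dict: "t": time; "joints": joint angles; "qvel": joint speeds; "tau": joint torques, N m; "eef_pos": TCP position; "tcp_rot": TCP orientation; "ft_force": force on the tool from outside, world axes, zero at the start; "moment": the same for the moment, N m; "opening": opening from 0.0 (shut) to 1.0 (fully open).
Only numpy, scipy, OpenCV 4.12 (cv2) and the standard library are available. Lean on these libraries where they do the work, as an engineer would, in place of code of your own. Each camera call takes 0.05 s, during which the arm holds its last target.

## Working session

There is one attempt and no reset: what is moved stays moved. The work goes in short steps, Python scripts to look and compute and a tool call to move; the robot and the scene stay as the last step left them, time stands still between calls to the robot, and variables do not carry over. Pictures are saved under pics/ and viewed, and the job is handed in when it is done.

Besides the shell and the picture viewer there is one more tool, called after "Call:" by a JSON object that holds its "method" and its "body". arm_command: Moves the arm, as the interface text tells. Its arguments: {"type":"object","properties":{"deltas":{"type":"array","items":{"type":"array","items":{"type":"array","items":{"type":"number","minimum":-1,"maximum":1}}}}},"required":["deltas"]}

```bash
mkdir -p pics; python3 - <<'E'
from cell import env
import cv2
for n in("scene","top"):
    c=env.read_camera(n); cv2.imwrite(f"pics/{n}0.png",cv2.cvtColor(c["frame"],cv2.COLOR_RGB2BGR))
    print(n,c["fx"],c["fy"],c["cx"],c["cy"],c["R"],c["t"])
print(env.state())
E
```

```text
scene 448.30276706448984 448.30276706448984 252.298220793984 195.85631445465194 [[ 0.76433737  0.6445347   0.01906304]
 [ 0.429297   -0.48658836 -0.76087835]
 [-0.48113664  0.58975146 -0.64861448]] [-500.41391057 -148.19360986 1203.47493291]
top 439.29334604951674 439.29334604951674 260.22662715884104 187.4594874381326 [[-2.09926505e-02 -9.99779629e-01  5.28948676e-05]
 [-9.82404118e-01  2.06179912e-02 -1.85626098e-01]
 [ 1.85584101e-01 -3.94874794e-03 -9.82620450e-01]] [ 93.79902973 580.66272197 998.06959982]
{'t': 0.1, 'joints': array([ 1.02338855e+00,  4.91461564e-01,  1.55941646e+00,  1.42742362e-05,
        1.09169577e+00, -1.05584428e-01]), 'qvel': array([-0.00169514, -0.0017228 , -0.00171921,  0.0009846 ,  0.0015727 ,
        0.00143547]), 'tau': array([ 2.68172400e-03, -6.13629198e+01, -2.58608776e+01,  6.93828170e-02,
        4.70286654e-02, -6.70832128e-05]), 'eef_pos': array([267.09105692, 564.80318093, 214.13399126]), 'tcp_rot': array([-3.14061832e+00, -1.15990168e-04,  2.69976266e+00]), 'ft_force': array([ 0.66354998,  0.14032511, -0.14374527]), 'moment': array([ 0.01906567,  0.00591399, -0.01425188]), 'opening': 0.9969313542802026}
```

View pics/scene0.png

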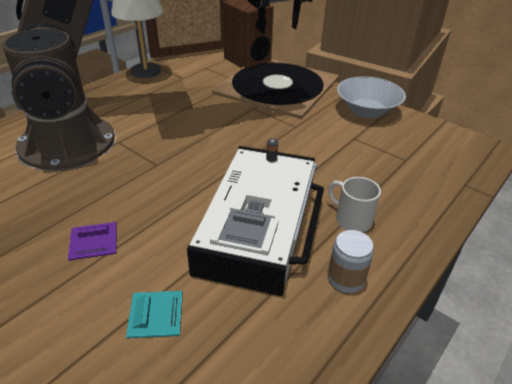

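View pics/top0.png

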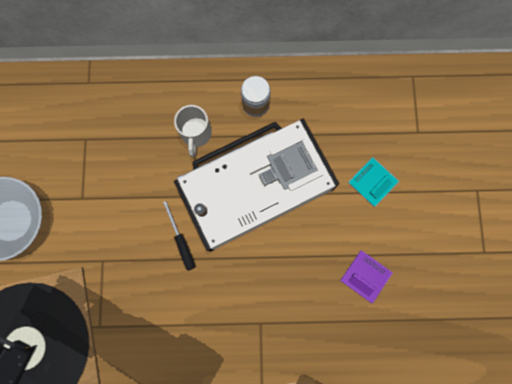

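The scene view shows the radio, with the grey cover at (245,228) and the tab at (258,203). The top view has the cover at (292,163), the tab at (267,178) and the cell at (201,210). Things that could be taken for the cover, by top pixel: grey (292,163), teal (374,181) and purple (366,276). I choose the grey one on the radio and check it in a close crop.

```bash
python3 - <<'E'
import cv2
a=cv2.imread("pics/scene0.png")[145:295,180:340];b=cv2.imread("pics/top0.png")[110:255,165:345]
cv2.imwrite("pics/sc.png",cv2.resize(a,None,fx=4,fy=4,interpolation=cv2.INTER_CUBIC)[:600])
cv2.imwrite("pics/tc.png",cv2.resize(b,None,fx=4,fy=4,interpolation=cv2.INTER_CUBIC))
E
```

```text
(no output)
```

View pics/sc.png

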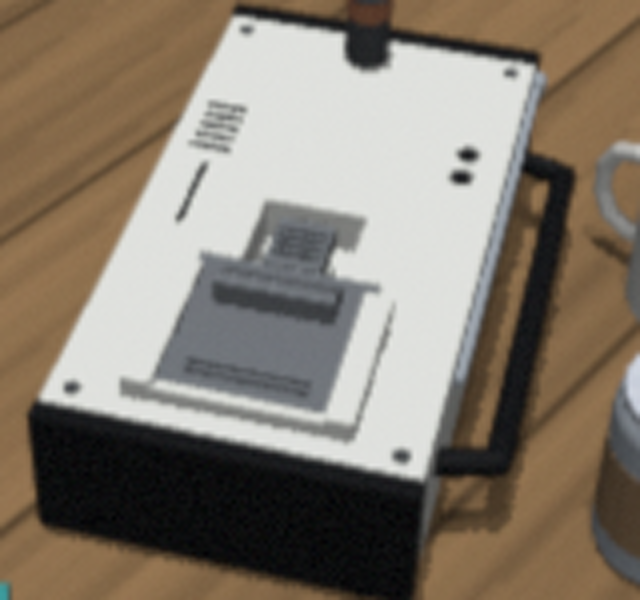

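View pics/tc.png

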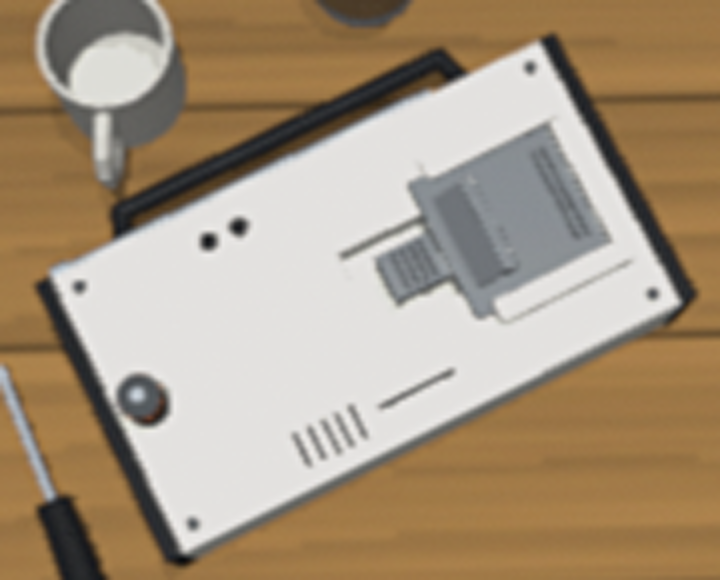

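The crops confirm the grey cover under the rails, its ridge near the tab, with the ribbed tab toward the cell. The screws on the deck can be triangulated; they are in the top crop at (530,67), (653,293), (192,523) and (80,287).

```bash
cat > h.py <<'E'
import numpy as np,cv2
from cell import env
def cams(): return {n:env.read_camera(n) for n in("scene","top")}
def K(c): return np.array([[c["fx"],0,c["cx"]],[0,c["fy"],c["cy"]],[0,0,1]])
def tri(cs,ps,pt):
    P=[K(cs[n])@np.c_[cs[n]["R"],cs[n]["t"]] for n in("scene","top")]
    X=cv2.triangulatePoints(P[0],P[1],np.array(ps,float).reshape(2,1),np.array(pt,float).reshape(2,1))
    X=(X[:3]/X[3]).ravel()
    e=[np.linalg.norm(proj(cs[n],X)-p) for n,p in(("scene",ps),("top",pt))]
    return X,e
def proj(c,X):
    q=K(c)@(np.array(c["R"])@X+c["t"]);return q[:2]/q[2]
def ray(c,p,z):
    R=np.array(c["R"]);o=-R.T@c["t"];d=R.T@np.linalg.inv(K(c))@[p[0],p[1],1]
    return o+d*(z-o[2])/d[2]
def dark(c,p,r=4):
    g=cv2.cvtColor(c["frame"],cv2.COLOR_RGB2GRAY).astype(float);x,y=map(round,p)
    w=g[y-r:y+r+1,x-r:x+r+1];m=np.clip(np.median(w)-20-w,0,None);Y,X=np.mgrid[y-r:y+r+1,x-r:x+r+1]
    return np.array([(m*X).sum(),(m*Y).sum()])/m.sum()
E
python3 - <<'E'
from h import *
cs=cams()
T=np.array([(530,67),(653,293),(192,523),(80,287)])/4+[165,110]-.4
S=np.array([(402,455),(71,387),(247,30),(512,73)])/4+[180,145]-.4
Z=[]
for s,t in zip(S,T):
    s=dark(cs["scene"],s,3);t=dark(cs["top"],t,3);X,e=tri(cs,s,t);Z.append(X);print(s,t,X.round(1),np.round(e,2), ray(cs["top"],t,75).round(1),ray(cs["scene"],s,75).round(1))
Z=np.array(Z);print([np.linalg.norm(Z[i]-Z[(i+1)%4]).round(1) for i in range(4)])
c=Z.mean(0);yv=(Z[2]+Z[3]-Z[0]-Z[1]);xv=Z[0]+Z[3]-Z[1]-Z[2]
print(c,np.degrees(np.arctan2(-yv[0],yv[1])),np.degrees(np.arctan2(xv[1],xv[0])))
a=np.arctan2(-yv[0],yv[1]);a2=np.arctan2(xv[1],xv[0])
# features
F={"tab far R corner?":((440+0,0))}
def cr(ps,pt):
    return np.array(ps)/4+[180,145]-.4,np.array(pt)/4+[165,110]-.4
R=np.array([[np.cos(a),-np.sin(a)],[np.sin(a),np.cos(a)]])
for n,ps,pt in [("ridge top end +x",(340,296),(470,180)),("ridge top -x",(216,285),(511,270)),("tab far -x",(276,224),(398,303)),("tab far+x",(335,232),(377,260)),("cover -y +x",(327,412),(553,124)),("cover -y-x",(157,380),(612,240))]:
    s,t=cr(ps,pt);X,e=tri(cs,s,t);print(n,X.round(1),np.round(e,1),"radio:",(R.T@(X-c)[:2]).round(1))
# cell
s,t=cr((368,52),(143,400));print("cell",ray(cs["scene"],s,75),ray(cs["top"],t,125), [(R.T@(v-c)[:2]).round(1) for v in (ray(cs["scene"],s,75),ray(cs["top"],t,125))])
E
```

```text
[279.91830709 258.58169291] [297.07033639 126.41896024] [726.4 -10.5  74.8] [0.13 0.1 ] [726.5 -10.3  75. ] [726.3 -10.8  75. ]
[197.42965368 241.4047619 ] [327.73510972 182.9968652 ] [585.9 -77.5  74.9] [0.08 0.07] [586.  -77.3  75. ] [585.9 -77.7  75. ]
[241.71583851 150.70031056] [212.76842105 240.53533835] [457.  193.2  78.1] [0.17 0.18] [456.9 193.2  75. ] [454.3 196.8  75. ]
[308.20064205 161.61797753] [184.39496855 181.21257862] [597.8 260.3  78. ] [0.59 0.59] [597.3 259.8  75. ] [596.4 265.1  75. ]
[np.float64(155.7), np.float64(299.8), np.float64(155.9), np.float64(299.7)]
[591.76204416  91.37906229  76.43222543] 25.43411424939909 25.48894500484544
ridge top end +x [653.2  31.   97.1] [1.3 1.1] radio: [ 29.6 -80.9]
ridge top -x [599.3   6.8  88.5] [0.2 0.2] radio: [-29.5 -79.7]
tab far -x [582.9  72.   75.4] [0.3 0.3] radio: [-16.3 -13.7]
tab far+x [609.7  84.8  76.9] [0.4 0.3] radio: [ 13.4 -13.6]
cover -y +x [689.1 -20.6  84.8] [0.9 0.7] radio: [  39.8 -142.9]
cover -y-x [617.3 -53.7  82.5] [0.2 0.1] radio: [ -39.2 -141.9]
cell [524.04810958 221.75846082  75.        ] [522.13213412 215.28124781 125.        ] [array([ -5.2, 146.8]), array([ -9.7, 141.8])]
```

Radio centre is about (591.8, 91.4), yaw 25.45°, and the deck triangulates to 75–78 mm. The cover edges and tab match the nominal layout to about 2 mm. So the tab is at about (605, 63), and I now move above it, closing the fingers and turning to line up with the radio.

Call:
{"method": "arm_command", "body": {"deltas": [[[1,0.22,-0.33,0,-0.073],[1,0.22,-0.33,0,-0.073],[1,0.22,-0.33,0,-0.073],[1,0.22,-0.33,0,-0.073],[1,0.22,-0.33,0,-0.073],[1,0.22,-0.33,0,-0.073],[1,0.22,-0.33,0,-0.073],[1,0.22,-0.33,0,-0.073],[1,0.22,-0.33,0,-0.073],[1,0.22,-0.33,0,-0.073],[1,0.22,-0.33,0,-0.073],[1,0.22,-0.33,0,-0.073]]]}}

```text
t: 1.2
eef_pos: [534.1, 155.0, 212.9]
tcp_rot: [-3.141, -0.001, 1.992]
ft_force: [0.1, 0.4, -0.5]
opening: 0.213
```

Call:
{"method": "arm_command", "body": {"deltas": [[[1,0.23,-0.3,-0.1,0.01],[1,0.23,-0.3,-0.2,0.01],[1,0.2,-0.25,-0.3,0.01],[1,0,0,-0.2,0],[1,0,0,0,0]]]}}

```text
t: 1.62
eef_pos: [603.7, 61.6, 134.3]
tcp_rot: [3.137, 0.001, 2.005]
ft_force: [-0.4, 0.7, -0.9]
opening: 0.003
```

```bash
python3 - <<'E'
from h import *
cs=cams();s=env.state();print(s["eef_pos"],s["tcp_rot"],s["opening"],s["ft_force"])
for n in cs:
    f=cv2.cvtColor(cs[n]["frame"],cv2.COLOR_RGB2BGR);print(n,proj(cs[n],s["eef_pos"]))
    cv2.imwrite(f"pics/{n}1.png",cv2.resize(f[100:260,170:350],None,fx=3,fy=3,interpolation=cv2.INTER_CUBIC))
a,b=[cv2.imread(f"pics/{n}1.png") for n in cs]
cv2.imwrite("pics/both1.png",cv2.resize(np.hstack([a,b]),(800,356)))
E
```

```text
[604.48836181  62.77160132 137.68023077] [3.13388551e+00 3.07105797e-03 2.00610581e+00] 0.0031121960624952132 [ 0.10473342 -0.08842649 -0.04583054]
scene [254.74840035 183.3556519 ]
top [268.50068232 170.58035097]
```

View pics/both1.png

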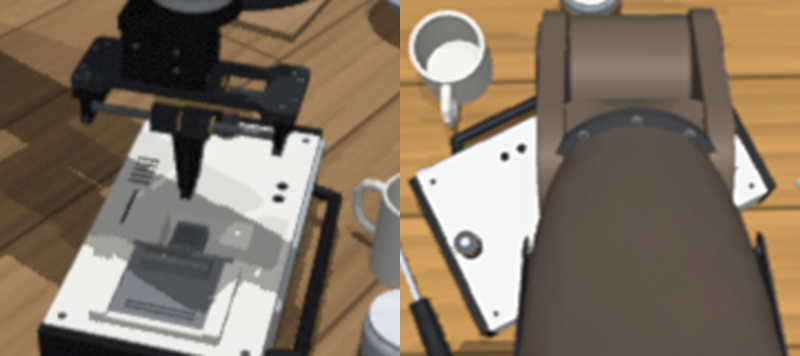

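The finger is above the tab in the scene view at about (253,187), as projected. I descend and press.

Call:
{"method": "arm_command", "body": {"deltas": [[[1,0,0.03,-0.2,0.01],[1,0,0.01,-0.2,0],[1,0,0,-0.1,0],[1,0,0,0,0],[1,0,0,0,0]]]}}

```text
t: 2.13
eef_pos: [606.0, 71.1, 94.5]
tcp_rot: [3.125, 0.007, 2.019]
ft_force: [-0.4, 0.3, 0.1]
opening: 0.004
```

Call:
{"method": "arm_command", "body": {"deltas": [[[1,-0.02,-0.06,-0.05,0],[1,0,0,-0.02,0],[1,0,0,0,0]]]}}

```text
t: 2.38
eef_pos: [604.8, 65.5, 90.5]
tcp_rot: [3.121, 0.009, 2.021]
ft_force: [0.3, 0.1, -0.4]
opening: 0.005
```

Call:
{"method": "arm_command", "body": {"deltas": [[[1,-0.01,0,-0.08,0],[1,0,0,-0.05,0],[1,0,0,-0.03,0],[1,0,0,0,0]]]}}

```text
t: 2.72
eef_pos: [604.5, 65.3, 74.7]
tcp_rot: [3.118, 0.01, 2.02]
ft_force: [0.8, 0.3, 1.0]
opening: 0.005
```

Call:
{"method": "arm_command", "body": {"deltas": [[[1,0,0,-0.03,0],[1,0,0,-0.02,0],[1,0,0,0,0]]]}}

```text
t: 2.97
eef_pos: [604.7, 65.3, 72.9]
tcp_rot: [3.116, 0.011, 2.02]
ft_force: [0.6, -0.5, -1.2]
opening: 0.007
```

Call:
{"method": "arm_command", "body": {"deltas": [[[1,0,0,-0.03,0],[1,0,0,-0.03,0],[1,0,0,-0.02,0]]]}}

```text
t: 3.22
eef_pos: [605.1, 65.4, 72.2]
tcp_rot: [3.113, 0.013, 2.021]
ft_force: [-7.6, -0.3, 17.0]
opening: 0.006
```

It stopped hard at 72.2 mm (3 mm below the deck) with 17 N, so the tab is at its stop. I raise and check it.

Call:
{"method": "arm_command", "body": {"deltas": [[[1,0,0,0.15,0],[1,0,0,0.25,0],[1,0.1,-0.2,0.15,0],[1,0.15,-0.3,0,0],[1,0.05,-0.15,0,0],[1,0,0,0,0]]]}}

```text
t: 3.72
eef_pos: [635.3, -1.0, 130.1]
tcp_rot: [3.113, 0.014, 2.024]
ft_force: [-0.4, 0.0, 0.1]
opening: 0.008
```

```bash
python3 - <<'E'
from h import *
cs=cams();s=env.state();print(s["eef_pos"],s["tcp_rot"],s["ft_force"])
f=cv2.cvtColor(cs["scene"]["frame"],cv2.COLOR_RGB2BGR)
cv2.imwrite("pics/s2.png",cv2.resize(f[130:290,180:340],None,fx=3.7,fy=3.7,interpolation=cv2.INTER_CUBIC))
E
```

```text
[634.13258324   1.04541573 129.56832335] [3.11445691 0.01264714 2.02460834] [-0.15396551  0.26295365  0.24411708]
```

View pics/s2.png

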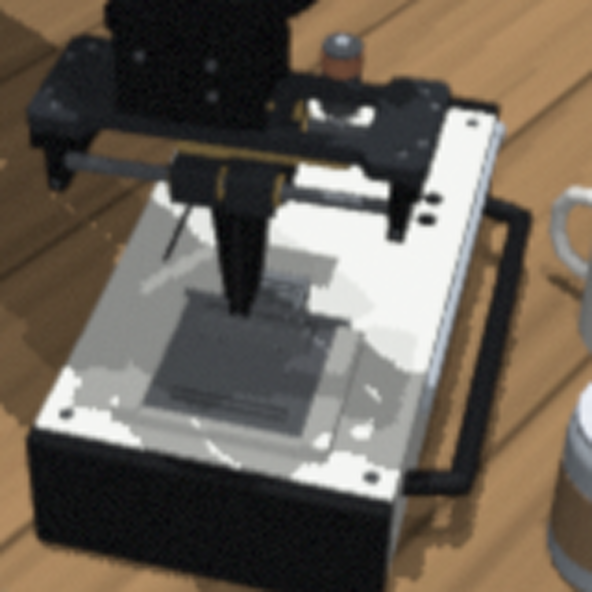

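The tab is down and the cover still home, with the fingertip above the plate. Next I descend behind the ridge.

Call:
{"method": "arm_command", "body": {"deltas": [[[1,0.04,-0.08,0,0],[1,0,0,-0.1,0],[1,0,0,-0.1,0],[1,0,0,-0.08,0],[1,0,0,0,0],[1,0,0,0,0]]]}}

```text
t: 4.32
eef_pos: [636.1, -3.9, 96.0]
tcp_rot: [3.119, 0.01, 2.028]
ft_force: [0.1, -0.4, -0.1]
opening: 0.008
```

Call:
{"method": "arm_command", "body": {"deltas": [[[1,0.01,-0.01,-0.06,0],[1,0,0,-0.04,0],[1,0,0,0,0]]]}}

```text
t: 4.57
eef_pos: [637.0, -4.3, 84.7]
tcp_rot: [3.119, 0.009, 2.029]
ft_force: [-0.2, -0.4, 0.3]
opening: 0.003
```

Call:
{"method": "arm_command", "body": {"deltas": [[[1,-0.043,0.09,0.01,0],[1,-0.043,0.09,0,0],[1,-0.043,0.09,0,0],[1,-0.043,0.09,0,0]]]}}

```text
t: 4.9
eef_pos: [618.9, 33.3, 85.9]
tcp_rot: [3.118, 0.01, 2.027]
ft_force: [0.1, -0.8, -0.6]
opening: 0.005
```

```bash
python3 - <<'E'
from h import *
cs=cams();s=env.state();print(s["eef_pos"],s["tcp_rot"],s["ft_force"])
f=cv2.cvtColor(cs["scene"]["frame"],cv2.COLOR_RGB2BGR)
cv2.imwrite("pics/s3.png",cv2.resize(f[130:290,180:340],None,fx=3.7,fy=3.7,interpolation=cv2.INTER_CUBIC))
E
```

```text
[618.63492311  34.03656947  86.03350749] [3.11853368 0.00962859 2.02822994] [-0.30826156 -0.527836    0.3313713 ]
```

View pics/s3.png

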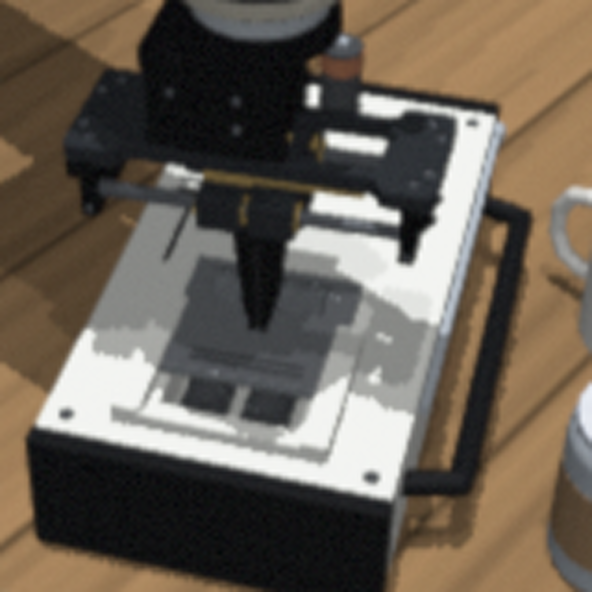

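The cover slides straight across the tab and the batteries are showing. I keep pushing.

Call:
{"method": "arm_command", "body": {"deltas": [[[1,-0.043,0.09,0,0],[1,-0.043,0.09,0,0],[1,-0.043,0.09,0,0],[1,-0.043,0.09,0,0],[1,-0.043,0.09,0,0],[1,-0.043,0.09,0,0]]]}}

```text
t: 5.5
eef_pos: [590.9, 92.4, 86.6]
tcp_rot: [3.117, 0.011, 2.028]
ft_force: [0.9, -0.5, -1.0]
opening: 0.003
```

Call:
{"method": "arm_command", "body": {"deltas": [[[1,-0.043,0.09,0,0],[1,-0.022,0.045,0,0],[1,0,0,0,0]]]}}

```text
t: 5.75
eef_pos: [582.5, 109.7, 86.6]
tcp_rot: [3.118, 0.01, 2.03]
ft_force: [0.4, 0.5, 0.4]
opening: 0.006
```

Travel is about 114 mm. I back off, rise and move clear.

Call:
{"method": "arm_command", "body": {"deltas": [[[1,0.02,-0.04,0,0],[1,0.04,-0.08,0.01,0],[1,0,0,0.1,0],[1,0,0,0.3,0],[1,0,0,0.4,0],[1,-0.1,0.2,0.3,0],[1,-0.2,0.33,0,0],[1,-0.2,0.33,0,0],[1,-0.2,0.33,0,0],[1,-0.2,0.33,0,0],[1,-0.2,0.33,0,0],[1,-0.2,0.33,0,0]]]}}

```text
t: 6.75
eef_pos: [460.7, 309.9, 210.6]
tcp_rot: [3.11, 0.011, 2.01]
ft_force: [1.0, 0.8, 0.3]
opening: 0.006
```

Call:
{"method": "arm_command", "body": {"deltas": [[[1,-0.1,0.35,0,0],[1,-0.1,0.35,0,0],[1,-0.1,0.35,0,0],[1,0,0,0,0],[1,0,0,0,0]]]}}

```text
t: 7.17
eef_pos: [426.8, 423.0, 215.8]
tcp_rot: [3.105, 0.009, 2.011]
ft_force: [-0.1, -0.5, -0.1]
opening: 0.004
```

```bash
python3 - <<'E'
from h import *
cs=cams();s=env.state();print(s["t"],s["eef_pos"],s["ft_force"])
f=cv2.cvtColor(cs["scene"]["frame"],cv2.COLOR_RGB2BGR);g=cv2.cvtColor(cs["top"]["frame"],cv2.COLOR_RGB2BGR)
cv2.imwrite("pics/scene4.png",f);cv2.imwrite("pics/top4.png",g)
a=cv2.resize(f[130:300,180:390],(494,400),interpolation=cv2.INTER_CUBIC)[:, :400]
b=cv2.resize(g[70:280,155:345],None,fx=1.9,fy=1.9,interpolation=cv2.INTER_CUBIC)
cv2.imwrite("pics/4.png",np.hstack([a,b[:400] if b.shape[0]>=400 else cv2.copyMakeBorder(b,0,400-b.shape[0],0,0,0)]))
E
```

```text
7.2667 [427.29135006 421.93484387 215.6663419 ] [-0.46295574  0.03929877  0.21683145]
```

View pics/4.png

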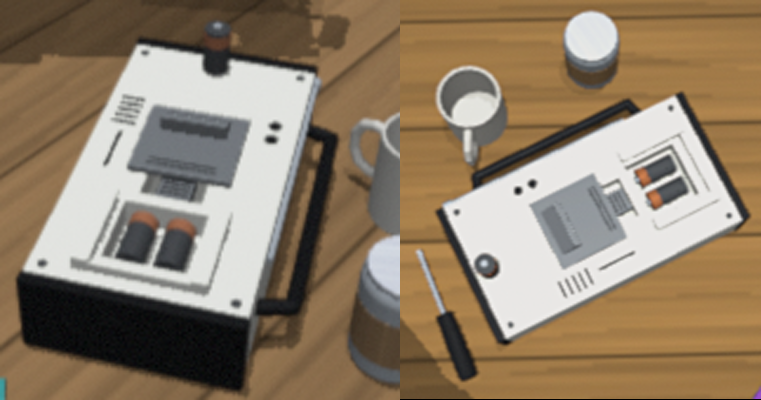

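The cover lies off the bay and straight, with its centre in the top view at about (299,187). Both batteries are visible. I now measure the travel, the tab height and whether the other things moved.

```bash
python3 - <<'E'
from h import *
cs=cams();c0=np.array([591.76,91.38]);a=np.radians(25.45);R=np.array([[np.cos(a),-np.sin(a)],[np.sin(a),np.cos(a)]])
g=cs["top"]["frame"];hsv=cv2.cvtColor(g,cv2.COLOR_RGB2HSV)
m=((hsv[...,2]>70)&(hsv[...,2]<165)&(hsv[...,1]<60)).astype(np.uint8);m=cv2.morphologyEx(m,cv2.MORPH_OPEN,np.ones((3,3)))
n,l,st,ce=cv2.connectedComponentsWithStats(m[130:240,200:330])
k=1+st[1:,4].argmax();print(st[k],ce[k]+[200,130])
mm=cv2.morphologyEx((l==k).astype(np.uint8),cv2.MORPH_OPEN,np.ones((15,15)))
q=cv2.boxPoints(cv2.minAreaRect(cv2.findContours(mm,0,2)[0][0]))+[200,130]
P=np.array([R.T@(ray(cs["top"],p,81)[:2]-c0) for p in q]);print(P.round(1),"centre",P.mean(0).round(1),"travel",(P.mean(0)[1]+95).round(1))
for nme,boxes in(("top",{"mug":(170,95,215,160),"tin":(238,72,275,118),"cell":(192,200,212,220),"driver":(160,198,200,272)}),("scene",{"mug":(326,175,385,232),"tin":(325,230,375,295),"cell":(264,136,282,163)})):
    i0=cv2.imread(f"pics/{nme}0.png").astype(int);i1=cv2.imread(f"pics/{nme}4.png").astype(int)
    for b,(x,y,X,Y) in boxes.items():
        A,B=[cv2.cvtColor(i[y:Y,x:X].astype(np.uint8),cv2.COLOR_BGR2GRAY).astype(np.float32) for i in(i0,i1)]
        print(nme,b,"shift px",np.round(cv2.phaseCorrelate(A,B)[0],2))
i=cv2.imread("pics/top4.png")[150:190,285:330];j=cv2.imread("pics/scene4.png")[190:230,225:285]
cv2.imwrite("pics/tab5.png",np.hstack([cv2.resize(i,(360,320),interpolation=3),cv2.resize(j,(430,320),interpolation=3)]))
E
```

```text
[  25   33   53   47 1500] [250.35666667 185.15933333]
[[ 56.5  40.1]
 [ 17.4 -37.8]
 [-52.7  -2.3]
 [-14.2  74.4]] centre [ 1.8 18.6] travel 113.6
top mug shift px [ 0.52 -0.04]
top tin shift px [ 0.   -0.01]
top cell shift px [ 0.03 -0.02]
top driver shift px [0.01 0.39]
scene mug shift px [-0.03  0.02]
scene tin shift px [0.07 0.07]
scene cell shift px [0.25 0.26]
```

```bash
python3 - <<'E'
import cv2,numpy as np
i=cv2.imread("pics/top4.png")[150:200,245:300+15];j=cv2.imread("pics/scene4.png")[190:230,220:290]
cv2.imwrite("pics/tab6.png",np.hstack([cv2.resize(i,None,fx=5.6,fy=5.6,interpolation=2)[:240],cv2.resize(j,None,fx=5.6,fy=6,interpolation=2)[:240]]))
E
```

```text
(no output)
```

View pics/tab6.png

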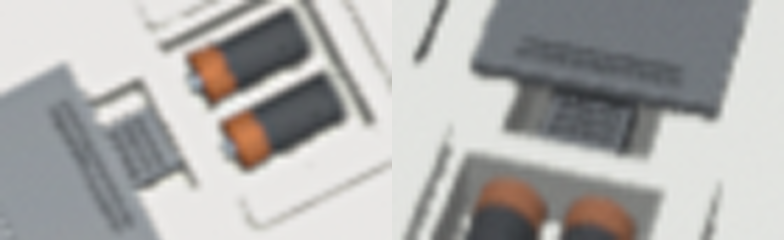

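The tab lies below the deck in its well and the cover has travelled about 114 mm (100–130 wanted). The other things show no real shift. I hand it in.

```bash
python3 -c "
from cell import env
print(env.state()['t'],env.job_done())"
```

```text
the job is handed in; nothing more can be done
7.3667 None
```

I pressed the snap tab fully in while the cover was still home. Then I pushed the grey cover by its ridge, straight along the rails and across the tab, backed the finger off and moved the arm clear. The job was handed in at 7.4 s.

**Tab:** it met its stop with the fingertip at z = 72.2 mm and 17 N. In the last pictures it sits below the deck in its well.

**Cover:** its centre is about 114 mm from home, in the 100–130 mm range. By eye it lies flat and straight on the deck, out of the rails, and both batteries show. My fitted box gave the wrong outline angle, because the mask was cut too coarsely. I used only its centre, which agrees with the fingertip's travel of about 114 mm.

**Other things:** most of the before-and-after shifts for the mug, tin, spare cell and screwdriver were under 0.4 pixel.
- **Mug:** the top view gave 0.5 pixel and the scene view gave none, so I take that as image noise.
- **Screwdriver:** I compared it only in the top view, where it read 0.4 pixel.

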